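# Rack a gel cassette and start the clamp screw

## Task

Move the gel cassette from the single-slot stand into the empty slot of the clamp rack, stood on its long edge and fully down, and let go of it. Then start the rack's clamp screw by its crank: turn it backward (anticlockwise from above) until the screw drops off the start of its thread, then one full turn forward (clockwise) so that it is threaded in. Finish holding the crank's grip there, without letting go, and leave the second cassette and the other things where they are.

Things in the scene. Friction and masses are not known exactly. Their poses are not given: they have to be found in the camera images.
- cassette: white flat gel cassette, 100 long (its x) x 10 thick (its y) x 80 high (its z), 0.11 kg; stands on its long edge in the stand's slot. Origin at the middle of its lower edge; top edge 80 above. Pinch it across its thickness at the top
- stand: small grey fixed stand, 112 (x) x 70 (y), origin under its centre on the worktop; one slot along its x, floor 12 above the worktop, 14 wide, walls to 33 above the worktop
- clamp_rack: fixed aluminium rack with two parallel slots along its x and a steel screw boss (44 wide, top 58 above the worktop). Origin on the worktop under the screw's axis; z up. Base 116 (x) x 238 (y from -42 to +196), 12 thick. Slots 14 wide, 110 long, at y = +115 (empty) and y = +163 (holds the second cassette); slot floor 12, walls to 37 above the worktop
- slot (a point): middle of the floor of the empty slot (rack x 0, y +115, z 12); its x runs along the slot, its y across
- cassette_2: second, equal cassette, already standing in the rack's outer slot; to be left there
- crank_grip: black upright turning grip of the crank, 18 wide x 44 high, origin at its middle; it spins freely on its pin, so a hand can carry it round without turning. It stands 45 from the screw's axis on a crank arm whose top is 24 below the origin; about 112 above the worktop at the start, and it goes up and down with the screw. To turn the crank, carry it round a circle of radius 45 about the rack's z axis. Light to turn (about 1 N)
- crank (a joint): angle of the screw and crank (rad), growing forward = clockwise from above. 0: the crank arm points along the rack's +x, and the lead of the screw is just at the start of the thread; it starts at 0.9 to 2.2, lying on top of the first thread, where forward turning binds at about 3.2. Turned back past 0 by about 0.1 the screw is free to fall one pitch; a hand that grips tightly carries its weight (3 N), so ease the grip or follow it down
- screw_travel (a joint): how far the screw has gone down (m), 0 at the top of the thread. It changes 0.008 per turn of the crank (down when forward, up when backward) and drops 0.008 at the start of the thread: about 0.001 to 0.003 at the start, about 0.008 after the drop, about 0.016 one turn later (1 mm of play in the thread); the grip's height is 0.112 less this
- label_tape: yellow tape roll lying near the work, bystander
- reagent_amber: small amber bottle 42 wide, 81 high, bystander
- marker_white: white marker pen lying near the edge, bystander
Things that resemble listed ones, but are neither listed nor needed, are in the scene too. What is shaped like the cassette but blue or green is not meant.

How it is judged:
On the way, in this order (a step that is already met when the one before it is completed fails the run):
1. the cassette stands fully down in the empty slot and is let go (z of cassette in the frame of slot between -0.004 and 0.004 m and horizontal distance between cassette and slot below 0.015 m and angle between the x axis of cassette and the x axis of slot, either way round below 0.12 rad and angle between cassette's own z axis and vertical below 0.2 rad and contact force between the fingers and cassette below 0.1 N), for 0.2 s.
2. the screw has been turned back and has dropped off the start of its thread (value of joint crank below 0.2 rad and value of joint screw_travel above 0.0058 m), for 0.1 s.
At the end, for the whole second after the job is handed in: The crank stands one turn forward of the drop (joint 5.2 to 7.2 rad) with the screw 12.5 to 19 mm down, at rest and still gripped with more than 1 N; the cassette stands on the slot's floor within 4 mm of height, 15 mm of the slot's middle, upright and let go (all of step 1 and value of joint crank between 5.2 and 7.2 rad and value of joint screw_travel between 0.0125 and 0.019 m and velocity of joint crank between -0.1 and 0.1 rad/s and contact force between the fingers and crank_grip above 1 N); the arm keeps its last pose, push and grip.
It fails at once if the screw is turned back far beyond the drop (more than a fifth of a turn past the thread's start) (value of joint crank below -1.25 rad).
It fails at once if the second cassette is moved out of its place (distance of cassette_2 from where it was at the start of the episode above 0.02 m).
It fails at once if a bystander is disturbed (distance of any of label_tape, reagent_amber, marker_white from where it was at the start of the episode above 0.03 m).
It also fails if it takes over 72 s, if anything falls off the work surface, if the arm or the gripper's body presses on something with over 40 N, if the wrist force passes 120 N, or if a joint passes its speed limit or range.

## Robot

A 6-joint arm with a two-finger parallel gripper is mounted at the origin on a cart in front of the work surface, level with it; the furniture and walls round the work are solid. World frame = base frame: x ahead of the robot, y to its left, z up, the work surface at z = 0. Lengths are in m, angles in rad, forces in N, time in s.
With the tool pointing down it reaches from about 0.35 to 0.875 m from the base axis. Payload 15.5 kg.
Tool frame: the origin (TCP) lies on the centre line of the jaws, within the pads' length; the fingertips stand 8 mm ahead of it and the grasp point (between the pads) lies 11 mm behind it; z points along the fingers, x is the direction in which the jaws open and shut, and the axes are right-handed (so a half turn about z gives the same grasp; the last joint's range is limited). The gripper opens to 85 mm and grips with 20 to 120 N. Pads are 22 mm wide; open, the fingers measure 114 mm over their backs; the gripper's body (76 mm by 85 mm) begins 54 mm behind the grasp point. The pads swing forward as they close: fully open they stand 13 mm farther back than shut.
Start: joints at [1.252, 0.494, 1.345, -0, 1.302, -0.096], TCP at [0.139, 0.609, 0.239] pointing down, gripper open.
Joint ranges: [-2.91, 2.91], [-0.82, 2.16], [0.22, 2.67], [-1.22, 4.37], [0.12, 2.79], [-3.08, 3.08]. Speed limits (rad/s): [1.89, 1.89, 2.57, 3.01, 3.01, 3.01].

## Interface

Orientations are given as a unit quaternion [w, x, y, z].
In Python, from cell import bot gives the robot as it stands.
- The arm moves only by the shell command python3 -m pendant 'ROWS' [OPENING]. ROWS is JSON, a list of rows, each an object of numbers: "dx", "dy", "dz": the shift along the tool's x, y, z each as a share of 0.1 m, from -1 to 1; "wx", "wy", "wz": the turn, a rotation vector about the tool's x, y, z each as a share of 2 pi rad, from -1 to 1. A call has 1 to 5 rows; each row shifts and turns the commanded pose from where the row before left it, along the tool's axes as they then stand; what a row does not reach is not made up. A row lasts 1/10 s, in which the tool goes at most 50 mm and 8.59 degrees, less where a joint would pass 70% of its speed; a pose out of reach is approached as far as the arm can. A call with a number of a shift or a turn outside -1 to 1 is refused whole. A call with a gripper value outside its range is refused whole. OPENING is the opening, from 0 (shut) to 1 (fully open), set as the call begins (- or left out, the last holds). The fingers move at their own pace and stop on an object; the grip force is fixed at half the most. Time passes only in rows, so rows that do not move let the fingers close. It gives the time, the measured TCP pose, the force and the opening at its end, in the units of the state.
- bot.state(): the state, without advancing time (a new reading comes with each control period).
- bot.snapshot(name): name is "side" or "top" or "wrist"; returns a dict with "img" (400x640x3 uint8, red, green, blue), "z_map" (400x640 float32, m along the optical axis (not along the pixel's ray), 0 where there is no reading), "fx", "fy", "cx", "cy" (pixels), "k1" (the pictures are not rectified: a ray, as slopes to the right and down, at radius r is drawn at 1 + k1 r^2 times it, then the intrinsics apply), "xyz" and "orientation" of the camera in the world; the wrist camera has in their place "T_tool_cam" (4x4, takes a point from camera to tool coordinates, whose origin is the TCP and whose axes are the tool frame's). Camera axes: x right, y up, looking along -z (the intrinsics and any distortion apply to the point x, -y, -z); pixel columns grow to the right and rows downward; lengths in m; the calibration is good to about 2 mm. A picture is of the moment at which its call begins: read the wrist's pose just before it.
- bot.close_job(): hands the job in, once; it reports no verdict.
Trained networks look in a picture, given as the dict that the camera call returned (one of the last four; its "shot" number tells which), for a name from the list of things; names that differ only in an ending like _2 or _b are one class to them, and where a whole thing is asked for, a point or a joint stands for the part that bears it (a point fixed in the world has none). Each returns a list of dicts, best first, with "score" (0 to 1); they miss things now and then, are a little off and sometimes report something else, mostly with a low value. They report only what shows in the picture. A call takes as long as a camera call. They do not tell look-alikes from the thing itself.
- bot.trace(query, picture): "mask" (400x640 bool, what is visible of it).
- bot.mark_of(query, picture): "centre" ([x, y, z] in m, in the coordinates of the camera as it stood for that picture, good to about 4 mm: a listed point, or the origin of a listed thing).
The state is a dict: "t": time; "joint_positions": joint angles; "dq": joint speeds; "effort": joint torques, N m; "ee_pos": TCP position; "ee_rot": TCP orientation; "wrist_force": force on the tool from outside, world axes, zero at the start; "wrist_torque": the same for the moment, N m; "gripper_width": finger opening in m.
Only numpy, scipy, OpenCV 4.12 (cv2) and the standard library are available. Lean on these libraries where they do the work, as an engineer would, in place of code of your own. Each camera call takes 0.05 s, during which the arm holds its last target.

## Working session

There is one attempt and no reset: what is moved stays moved. The work goes in short steps, Python scripts to look and compute and a shell command to move; the robot and the scene stay as the last step left them, time stands still between calls to the robot, and variables do not carry over. Pictures are saved under pics/ and viewed, and the job is handed in when it is done.

```bash
ls; mkdir -p pics; python3 - <<'E'
from cell import bot
import cv2,numpy as np
print(bot.state())
for n in("side","top","wrist"):
    s=bot.snapshot(n); cv2.imwrite(f"pics/{n}0.png",s["img"][:,:,::-1])
    print(n,{k:s[k] for k in s if k not in("img","z_map")})
    np.savez(f"{n}0.npz",**{k:v for k,v in s.items()})
    for q in("cassette","stand","clamp_rack","slot","crank_grip","label_tape","reagent_amber"):
        try: print(q,[(np.round(d["centre"],3).tolist(),round(d["score"],2)) for d in bot.mark_of(q,s)])
        except Exception as e: print(q,e)
print(bot.state()["t"])
E
```

```text
pics
{'t': 0.0, 'joint_positions': array([ 1.25150349e+00,  4.94162431e-01,  1.34607391e+00, -2.32289939e-06,
        1.30250135e+00, -9.54969317e-02]), 'dq': array([-0.00094504, -0.00138121, -0.00095472, -0.00025794,  0.00082304,
       -0.00156112]), 'effort': array([ 6.72457008e-04, -8.82129979e+01, -3.83888090e+01,  1.34801576e-04,
        9.41139995e-03,  3.93680045e-05]), 'ee_pos': array([0.13860281, 0.60911016, 0.23873254]), 'ee_rot': array([ 3.13734278e-04,  7.81642966e-01,  6.23725857e-01, -4.78903248e-04]), 'wrist_force': array([-0.56082358, -0.23493127,  0.38332223]), 'wrist_torque': array([-0.01251195,  0.008499  ,  0.02687614]), 'gripper_width': 0.08547316855750403}
side {'fx': 402.7163928427147, 'fy': 402.7163928427147, 'cx': 314.83204790353, 'cy': 198.72884868678364, 'k1': -0.08934695084420885, 'xyz': array([ 0.0885397 , -0.82036141,  0.88741925]), 'orientation': array([ 0.8817576 ,  0.4256217 , -0.09635786, -0.17906667]), 'shot': 1}
cassette [([-0.036, -0.074, -1.319], 0.71), ([0.019, 0.02, -1.463], 0.7), ([-0.142, 0.062, -1.493], 0.59), ([-0.079, 0.23, -1.718], 0.56)
[... 806 characters left out ...]
745], 0.41)]
label_tape [([0.346, 0.041, -1.848], 0.47)]
reagent_amber [([0.446, 0.102, -1.889], 0.72)]
wrist {'fx': 318.3812586493553, 'fy': 318.3812586493553, 'cx': 321.94886768559786, 'cy': 191.76423060609588, 'k1': -0.009957490103785596, 'T_tool_cam': array([[ 9.99999557e-01, -7.78558109e-04, -5.29493724e-04,
         4.48909071e-04],
       [-8.89468099e-04, -9.65593693e-01, -2.60053896e-01,
        -6.51421462e-02],
       [-3.08808731e-04,  2.60054251e-01, -9.65593958e-01,
        -1.35618538e-01],
       [ 0.00000000e+00,  0.00000000e+00,  0.00000000e+00,
         1.00000000e+00]]), 'shot': 3}
cassette []
stand []
clamp_rack []
slot []
crank_grip []
label_tape []
reagent_amber []
1.2
```

View images.

View pics/side0.png

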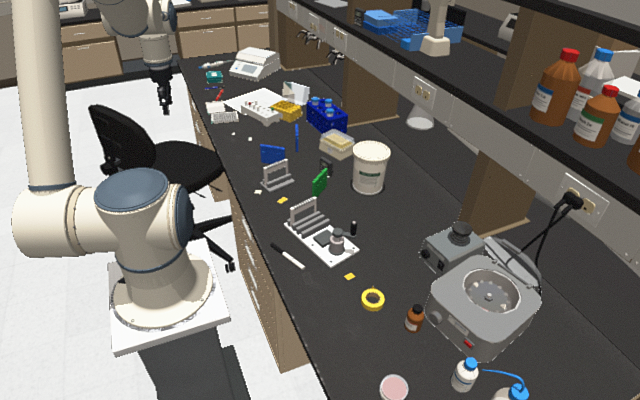

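View pics/top0.png

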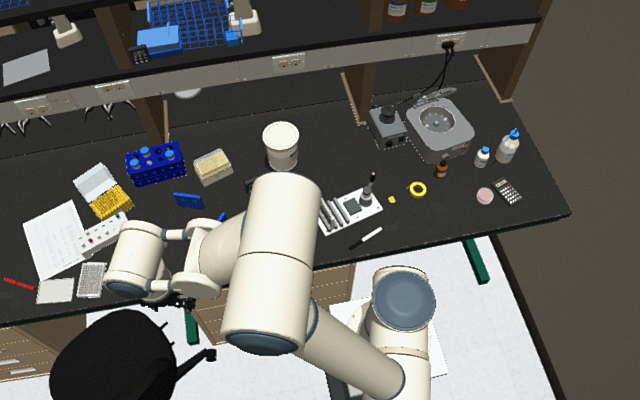

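View pics/wrist0.png

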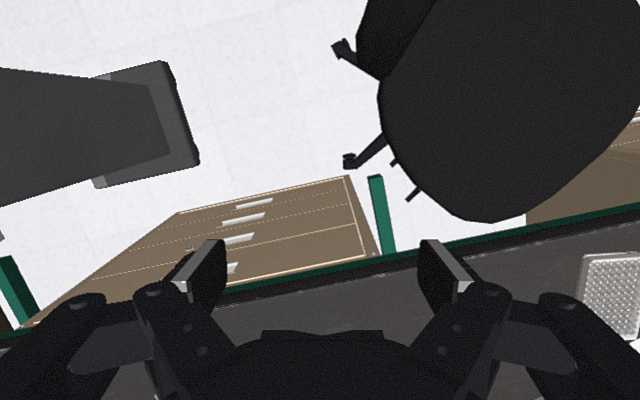

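```bash
cat > h.py <<'E'
import numpy as np
from scipy.spatial.transform import Rotation as R
def rot(q): return R.from_quat([q[1],q[2],q[3],q[0]]).as_matrix()
def cam_pose(s,st=None):
    if "T_tool_cam" in s:
        T=np.eye(4);T[:3,:3]=rot(st["ee_rot"]);T[:3,3]=st["ee_pos"];return T@s["T_tool_cam"]
    T=np.eye(4);T[:3,:3]=rot(s["orientation"]);T[:3,3]=s["xyz"];return T
def w(s,p,st=None): T=cam_pose(s,st);return T[:3,:3]@np.asarray(p)+T[:3,3]
def rays(s,u,v):
    x=(np.asarray(u,float)-s["cx"])/s["fx"];y=(np.asarray(v,float)-s["cy"])/s["fy"]
    a,b=x.copy(),y.copy()
    for _ in range(20):
        f=1+s["k1"]*(a*a+b*b);a,b=x/f,y/f
    return np.stack([a,-b,-np.ones_like(a)],-1)
def cloud(s,st=None):
    v,u=np.mgrid[0:400,0:640]
    p=rays(s,u,v)*s["z_map"][...,None]
    T=cam_pose(s,st);P=p@T[:3,:3].T+T[:3,3];P[s["z_map"]<=0]=np.nan
    return P
def hit(s,u,v,z,st=None):
    T=cam_pose(s,st);d=T[:3,:3]@rays(s,u,v);return T[:3,3]+d*(z-T[2,3])/d[2]
def proj(s,P,st=None):
    T=cam_pose(s,st);p=(np.asarray(P)-T[:3,3])@T[:3,:3]
    a=p[...,0]/-p[...,2];b=-p[...,1]/-p[...,2];f=1+s["k1"]*(a*a+b*b)
    return np.stack([a*f*s["fx"]+s["cx"],b*f*s["fy"]+s["cy"]],-1)
E
python3 - <<'E'
from h import *
for n,L in {"side":[("cas",[-0.036,-0.074,-1.319]),("cas",[0.019,0.02,-1.463]),("cas",[-0.142,0.062,-1.493]),("cas",[-0.079,0.23,-1.718]),("cas",[-0.087,-0.175,-1.21]),("stand",[-0.142,0.06,-1.501]),("rack",[0.065,-0.159,-1.228]),("slot",[-0.006,-0.096,-1.292]),("grip",[0.112,-0.087,-1.151]),("tape",[0.153,-0.276,-1.084]),("amber",[0.25,-0.329,-1.023])],
"top":[("cas",[-0.494,-0.016,-1.795]),("cas",[0.006,-0.065,-1.765]),("rack",[0.152,-0.006,-1.819]),("slot",[0.046,-0.046,-1.777]),("grip",[0.171,0.083,-1.745]),("tape",[0.346,0.041,-1.848]),("amber",[0.446,0.102,-1.889])]}.items():
    s=dict(np.load(n+"0.npz"))
    for k,p in L:
        P=w(s,p); print(n,k,P.round(3),proj(s,P).round(0))
E
```

```text
side cas [0.463 0.096 0.012] [304. 221.]
side cas [ 0.582  0.231 -0.002] [320. 193.]
side cas [0.454 0.341 0.009] [277. 182.]
side cas [0.624 0.573 0.003] [296. 145.]
side cas [ 0.358 -0.02  -0.001] [286. 257.]
side stand [0.456 0.345 0.003] [277. 183.]
side rack [ 0.507 -0.058  0.003] [336. 251.]
side slot [0.477 0.052 0.012] [313. 229.]
side grip [ 0.542 -0.091  0.108] [354. 229.]
side tape [ 0.514 -0.263  0.002] [371. 300.]
side amber [ 0.571 -0.376  0.   ] [412. 326.]
top cas [0.627 0.574 0.008] [190. 205.]
top cas [0.464 0.098 0.012] [326. 219.]
top rack [ 0.509 -0.062 -0.001] [365. 203.]
top slot [0.477 0.054 0.013] [337. 214.]
top grip [ 0.541 -0.087  0.11 ] [372. 178.]
top tape [ 0.521 -0.263  0.002] [416. 190.]
top amber [ 0.571 -0.376  0.   ] [439. 175.]
```

```bash
python3 - <<'E'
from h import *
import cv2
s=dict(np.load("side0.npz"));P=cloud(s)
im=s["img"][120:320,230:440,::-1];cv2.imwrite("pics/side0z.png",cv2.resize(im,None,fx=3,fy=3,interpolation=cv2.INTER_CUBIC)[:,:640])
for nm,c,z0,z1 in(("cas",(0.454,0.341),.045,.105),("cas2",(0.4635,0.097),.05,.105),("grip",(.541,-.089),.09,.15)):
    m=(np.hypot(P[...,0]-c[0],P[...,1]-c[1])<.07)&(P[...,2]>z0)&(P[...,2]<z1)
    Q=P[m][:,:2];mu=Q.mean(0);u,S,v=np.linalg.svd(Q-mu);print(nm,len(Q),mu,np.degrees(np.arctan2(v[0,1],v[0,0])),S/np.sqrt(len(Q)),P[m][:,2].max(),Q.min(0),Q.max(0))
E
```

```text
cas 298 [0.45029463 0.34038019] -165.97912506002305 [0.02975124 0.00305929] 0.09638335329528991 [0.40276838 0.32595315] [0.5012056  0.35959998]
cas2 329 [0.45737659 0.09381502] -164.94565275331246 [0.02930636 0.00291737] 0.09497050496980974 [0.41064056 0.07904405] [0.50826607 0.11413802]
grip 100 [ 0.53283463 -0.08668608] 136.16585454668453 [0.01609505 0.00441935] 0.13626363855361623 [ 0.49301878 -0.09793959] [ 0.54807768 -0.05052453]
```

View pics/side0z.png

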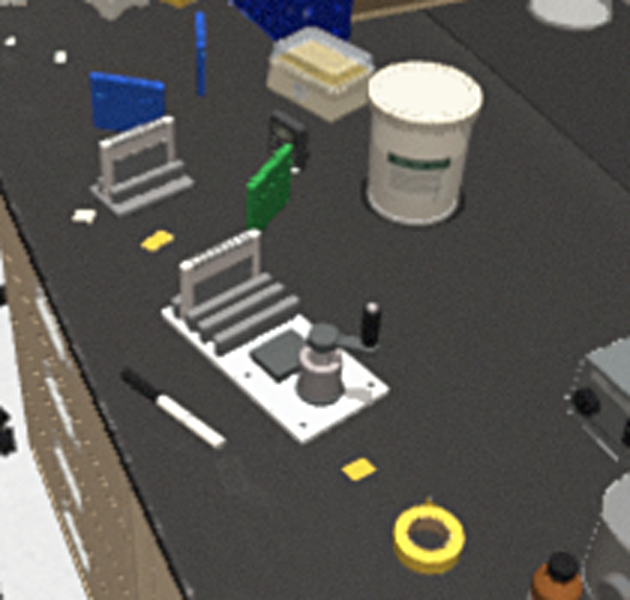

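```bash
python3 -m pendant '[{"dx":-0.19,"dy":0.37},{"dx":-0.19,"dy":0.37},{"dx":-0.19,"dy":0.37},{"dx":-0.19,"dy":0.37},{"dx":-0.19,"dy":0.37}]' 1; python3 -m pendant '[{"dx":-0.19,"dy":0.37},{"dx":-0.19,"dy":0.37},{"dx":-0.19,"dy":0.37},{"dx":-0.19,"dy":0.37},{"dx":-0.19,"dy":0.37}]'; python3 -m pendant '[{"wz":-0.023},{"wz":-0.023},{"wz":-0.023},{"wz":-0.005},{}]'
```

```text
$[0]: bad value
$[0]: bad value
$[0]: bad value
```

```bash
python3 -m pendant '[{"dx":-0.19,"dy":0.37,"dz":0,"wx":0,"wy":0,"wz":0}]' 1; python3 -m pendant --help | head -30
```

```text
t: 1.3
ee_pos: [0.1686, 0.5845, 0.2391]
ee_rot: [-0.001, 0.781, 0.625, 0.0]
wrist_force: [2.2, -1.0, 0.6]
gripper_width: 0.0856invalid input: not JSON, or not a number
```

```bash
python3 -m pendant '[{"dx":-0.19,"dy":0.37,"dz":0,"wx":0,"wy":0,"wz":0},{"dx":-0.19,"dy":0.37,"dz":0,"wx":0,"wy":0,"wz":0},{"dx":-0.19,"dy":0.37,"dz":0,"wx":0,"wy":0,"wz":0},{"dx":-0.19,"dy":0.37,"dz":0,"wx":0,"wy":0,"wz":0},{"dx":-0.19,"dy":0.37,"dz":0,"wx":0,"wy":0,"wz":0}]' 1; python3 -m pendant '[{"dx":-0.19,"dy":0.37,"dz":0,"wx":0,"wy":0,"wz":0},{"dx":-0.19,"dy":0.37,"dz":0,"wx":0,"wy":0,"wz":0},{"dx":-0.19,"dy":0.37,"dz":0,"wx":0,"wy":0,"wz":0},{"dx":-0.19,"dy":0.37,"dz":0,"wx":0,"wy":0,"wz":0}]'; python3 -m pendant '[{"dx":0,"dy":0,"dz":0,"wx":0,"wy":0,"wz":-0.023},{"dx":0,"dy":0,"dz":0,"wx":0,"wy":0,"wz":-0.023},{"dx":0,"dy":0,"dz":0,"wx":0,"wy":0,"wz":-0.023},{"dx":0,"dy":0,"dz":0,"wx":0,"wy":0,"wz":-0.005},{"dx":0,"dy":0,"dz":0,"wx":0,"wy":0,"wz":0}]'
python3 - <<'E'
from cell import bot
from h import *
import cv2
st=bot.state(); s=bot.snapshot("wrist"); cv2.imwrite("pics/w1.png",s["img"][:,:,::-1])
np.savez("w1.npz",**s,**{k:st[k] for k in("ee_pos","ee_rot")})
for q in("cassette","stand"):
    print(q,[(w(s,d["centre"],st).round(4),round(d["score"],2)) for d in bot.mark_of(q,s)])
P=cloud(s,st)
m=(np.hypot(P[...,0]-.454,P[...,1]-.341)<.08)&(P[...,2]>.08)&(P[...,2]<.11)
print(m.sum()); Q=P[m];c=Q[:,:2].astype(np.float32)
print(cv2.minAreaRect(c),np.percentile(Q[:,2],[5,50,95]),Q.mean(0))
x=rot(st["ee_rot"])[:,0];print(st["t"],st["ee_pos"],np.degrees(np.arctan2(x[1],x[0])),st["joint_positions"])
E
```

```text
t: 1.8
ee_pos: [0.331, 0.4478, 0.2394]
ee_rot: [-0.0, 0.782, 0.624, 0.0]
wrist_force: [0.9, -0.0, -0.1]
gripper_width: 0.0855
t: 2.2
ee_pos: [0.4585, 0.3408, 0.2395]
ee_rot: [0.0, 0.782, 0.624, 0.0]
wrist_force: [0.2, 0.4, -0.6]
gripper_width: 0.0857
t: 2.7
ee_pos: [0.4574, 0.342, 0.2393]
ee_rot: [0.0, 0.617, 0.787, 0.0]
wrist_force: [0.0, 0.0, -0.1]
gripper_width: 0.0857
cassette [(array([4.870e-01, 4.792e-01, 2.000e-04]), 0.77), (array([0.5772, 0.2327, 0.0021]), 0.76), (array([0.4553, 0.3451, 0.0177]), 0.66), (array([0.4657, 0.1021, 0.011 ]), 0.64)]
stand [(array([0.4611, 0.3486, 0.0039]), 0.96)]
1180
((0.45413780212402344, 0.3445059061050415), (0.099887415766716, 0.010321141220629215), 14.538232803344727) [0.09173752 0.09316694 0.09441907] [0.45177507 0.34380121 0.09310701]
2.7 [0.4573748  0.34201189 0.2393043 ] 103.83889168732483 [ 5.37536379e-01  4.17656584e-01  1.48128335e+00 -2.19077005e-05
  1.24257829e+00 -1.27478711e+00]
```

View pics/w1.png

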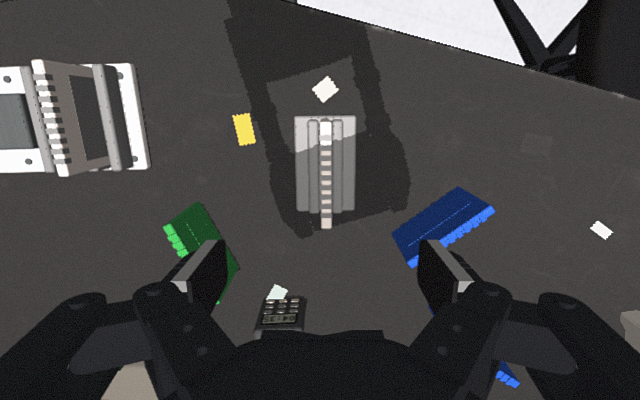

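```bash
python3 -m pendant '[{"dx":0.032,"dy":-0.026,"dz":0.25,"wx":0,"wy":0,"wz":-0.002},{"dx":0,"dy":0,"dz":0.4,"wx":0,"wy":0,"wz":0},{"dx":0,"dy":0,"dz":0.4,"wx":0,"wy":0,"wz":0},{"dx":0,"dy":0,"dz":0,"wx":0,"wy":0,"wz":0},{"dx":0,"dy":0,"dz":0,"wx":0,"wy":0,"wz":0}]' 0.5
python3 - <<'E'
from cell import bot
from h import *
import cv2
st=bot.state(); s=bot.snapshot("wrist"); cv2.imwrite("pics/w2.png",s["img"][:,:,::-1])
P=cloud(s,st)
m=(np.hypot(P[...,0]-.454,P[...,1]-.344)<.08)&(P[...,2]>.085)&(P[...,2]<.1)
Q=P[m];c=Q[:,:2].astype(np.float32)
print(m.sum(),cv2.minAreaRect(c),np.median(Q[:,2]),Q[:,:2].mean(0))
x=rot(st["ee_rot"])[:,0];print(st["t"],st["ee_pos"],np.degrees(np.arctan2(x[1],x[0])))
E
```

```text
t: 3.35
ee_pos: [0.4541, 0.3446, 0.1348]
ee_rot: [-0.0, 0.612, 0.791, -0.0]
wrist_force: [-0.4, 0.2, 0.5]
gripper_width: 0.0424
2758 ((0.45392417907714844, 0.3446091413497925), (0.09992635250091553, 0.010389849543571472), 14.40964126586914) 0.0931436504132003 [0.45012967 0.34360816]
3.35 [0.45405772 0.34458414 0.13483855] 104.50750091019287
```

View pics/w2.png

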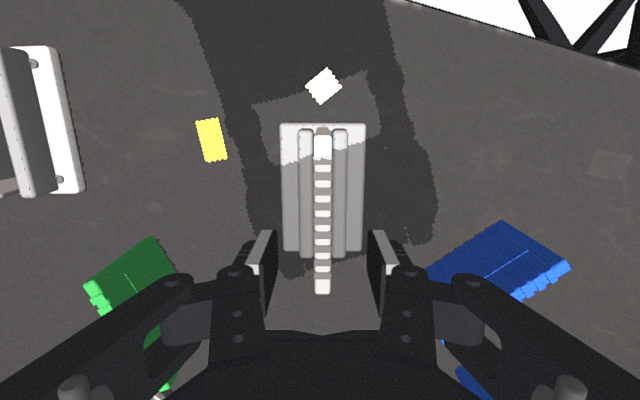

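```bash
python3 -m pendant '[{"dx":0,"dy":0,"dz":0.25,"wx":0,"wy":0,"wz":0},{"dx":0,"dy":0,"dz":0.25,"wx":0,"wy":0,"wz":0},{"dx":0,"dy":0,"dz":0.18,"wx":0,"wy":0,"wz":0},{"dx":0,"dy":0,"dz":0,"wx":0,"wy":0,"wz":0}]' && python3 -m pendant '[{"dx":0,"dy":0,"dz":0,"wx":0,"wy":0,"wz":0},{"dx":0,"dy":0,"dz":0,"wx":0,"wy":0,"wz":0},{"dx":0,"dy":0,"dz":0,"wx":0,"wy":0,"wz":0},{"dx":0,"dy":0,"dz":0,"wx":0,"wy":0,"wz":0},{"dx":0,"dy":0,"dz":0,"wx":0,"wy":0,"wz":0}]' 0
```

```text
t: 3.8
ee_pos: [0.4542, 0.3446, 0.0665]
ee_rot: [-0.0, 0.612, 0.791, -0.0]
wrist_force: [-0.6, 0.1, 0.1]
gripper_width: 0.0429
t: 4.3
ee_pos: [0.455, 0.3451, 0.0682]
ee_rot: [0.001, 0.612, 0.791, 0.001]
wrist_force: [-1.2, -0.9, 12.0]
gripper_width: 0.0093
```

```bash
python3 -m pendant '[{"dx":0,"dy":0,"dz":-0.1,"wx":0,"wy":0,"wz":0},{"dx":0,"dy":0,"dz":-0.3,"wx":0,"wy":0,"wz":0},{"dx":0,"dy":0,"dz":-0.4,"wx":0,"wy":0,"wz":0},{"dx":0,"dy":0,"dz":-0.4,"wx":0,"wy":0,"wz":0},{"dx":0,"dy":0,"dz":0,"wx":0,"wy":0,"wz":0}]'
python3 - <<'E'
from cell import bot
from h import *
import cv2
st=bot.state(); s=bot.snapshot("wrist"); cv2.imwrite("pics/w3.png",s["img"][:,:,::-1])
P=cloud(s,st); T=rot(st["ee_rot"]); L=(P-st["ee_pos"])@T  # tool coords
m=(abs(L[...,0])<.012)&(abs(L[...,1])<.06)&(L[...,2]>-.04)&(L[...,2]<-.005)
Q=L[m];print(m.sum(),cv2.minAreaRect(Q[:,:2].astype(np.float32)),np.median(Q[:,2]),Q.min(0),Q.max(0))
A=np.c_[Q[:,1],np.ones(len(Q))];print(np.linalg.lstsq(A,Q[:,2],rcond=None)[0],np.linalg.lstsq(A,Q[:,0],rcond=None)[0])
# rack
m=(P[...,2]>.085)&(P[...,2]<.1)&(np.hypot(P[...,0]-.463,P[...,1]-.099)<.07)
if m.sum(): print(m.sum(),cv2.minAreaRect(P[m][:,:2].astype(np.float32)))
print(st["ee_pos"],st["gripper_width"],st["wrist_force"])
E
```

```text
t: 4.8
ee_pos: [0.4563, 0.346, 0.1925]
ee_rot: [0.002, 0.612, 0.791, 0.004]
wrist_force: [0.5, -0.7, -1.3]
gripper_width: 0.0091
7026 ((0.00014804862439632416, -0.012969020754098892), (0.02378189191222191, 0.07577567547559738), 10.479702949523926) -0.02512920926726553 [-0.01199828 -0.05109426 -0.03998751] [ 0.01199194  0.02563139 -0.00505122]
[-0.05370153 -0.0264141 ] [-3.51892482e-04  5.98466461e-05]
1080 ((0.4775313138961792, 0.104954794049263), (0.06765606254339218, 0.011667353101074696), 13.065568923950195)
[0.45625886 0.34597426 0.19253481] 0.009135274340369929 [ 0.5226774  -0.71005531 -1.3276331 ]
```

View pics/w3.png

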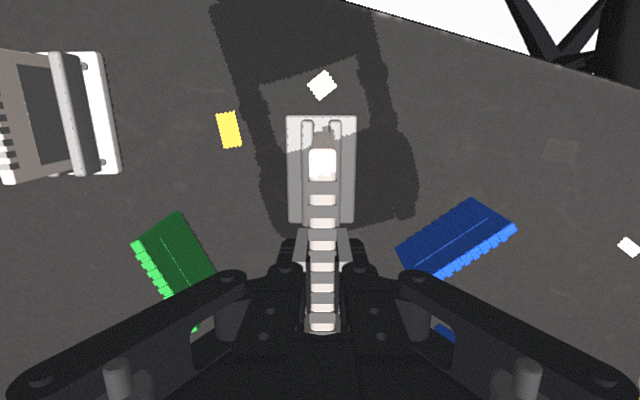

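```bash
python3 -m pendant '[{"dx":-0.4,"dy":-0.076,"dz":0,"wx":0,"wy":0,"wz":0},{"dx":-0.41,"dy":-0.076,"dz":0,"wx":0,"wy":0,"wz":0},{"dx":-0.41,"dy":-0.076,"dz":0,"wx":0,"wy":0,"wz":0},{"dx":-0.41,"dy":-0.076,"dz":0,"wx":0,"wy":0,"wz":0}]';python3 -m pendant '[{"dx":-0.41,"dy":-0.076,"dz":0,"wx":0,"wy":0,"wz":0},{"dx":-0.41,"dy":-0.076,"dz":0,"wx":0,"wy":0,"wz":0},{"dx":-0.41,"dy":-0.076,"dz":0,"wx":0,"wy":0,"wz":0},{"dx":0,"dy":0,"dz":0,"wx":0,"wy":0,"wz":0},{"dx":0,"dy":0,"dz":0,"wx":0,"wy":0,"wz":0}]'
cat > look.py <<'E'
import sys
from cell import bot
from h import *
import cv2
def look(name):
    st=bot.state(); s=bot.snapshot("wrist"); cv2.imwrite(f"pics/{name}.png",s["img"][:,:,::-1])
    np.savez(name+".npz",**s,**{k:st[k] for k in("ee_pos","ee_rot")})
    x=rot(st["ee_rot"])[:,0];print(st["t"],st["ee_pos"].round(4),"xang",np.degrees(np.arctan2(x[1],x[0])).round(2),"z",rot(st["ee_rot"])[:,2].round(4),st["wrist_force"].round(2),st["gripper_width"],st["joint_positions"].round(2))
    return st,s
E
python3 - <<'E'
from look import *
st,s=look("w4")
for q in("slot","clamp_rack","crank_grip","cassette"):
    print(q,[(w(s,d["centre"],st).round(4),round(d["score"],2)) for d in bot.mark_of(q,s)])
P=cloud(s,st)
m=(P[...,2]>.087)&(P[...,2]<.1)&(np.hypot(P[...,0]-.463,P[...,1]-.099)<.07)
if m.sum(): print(m.sum(),cv2.minAreaRect(P[m][:,:2].astype(np.float32)))
E
```

```text
t: 5.25
ee_pos: [0.4649, 0.1776, 0.186]
ee_rot: [-0.0, 0.612, 0.791, -0.0]
wrist_force: [0.6, -0.9, -0.7]
gripper_width: 0.009
t: 5.75
ee_pos: [0.474, 0.0536, 0.1861]
ee_rot: [-0.0, 0.613, 0.79, -0.0]
wrist_force: [0.2, 0.4, -0.1]
gripper_width: 0.0089
5.75 [0.474  0.0536 0.1861] xang 104.41 z [-8.e-04  1.e-04 -1.e+00] [ 0.25  0.37 -0.1 ] 0.008902240736134846 [-0.01  0.36  1.77  0.    1.02 -1.84]
slot [(array([0.4741, 0.0524, 0.006 ]), 0.61)]
clamp_rack [(array([ 0.5075, -0.0576, -0.0052]), 0.57)]
crank_grip [(array([ 0.5426, -0.0855,  0.1115]), 0.63), (array([0.4604, 0.3448, 0.0022]), 0.63)]
cassette [(array([0.4783, 0.0548, 0.1396]), 0.92), (array([0.4671, 0.1028, 0.0107]), 0.84), (array([ 0.5769,  0.2359, -0.0019]), 0.66)]
1870 ((0.46144261956214905, 0.09831617027521133), (0.0989244133234024, 0.010739569552242756), 15.269087791442871)
```

View pics/w4.png

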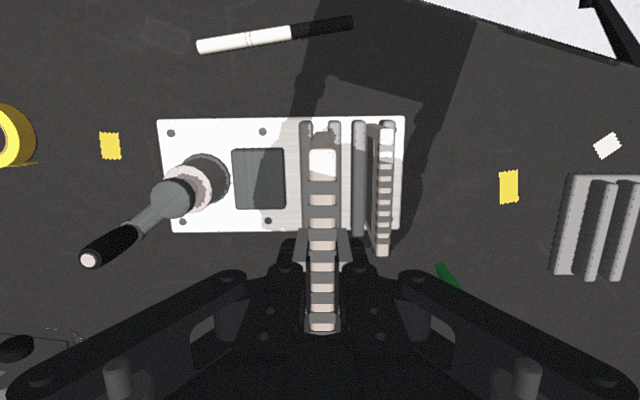

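```bash
python3 - <<'E'
from h import *
import cv2
s=dict(np.load("w4.npz"));P=cloud(s,s)
m=(P[...,2]>.030)&(P[...,2]<.043)&(np.hypot(P[...,0]-.476,P[...,1]-.055)<.11)
n,lab,stt,_=cv2.connectedComponentsWithStats(m.astype(np.uint8))
for i in range(1,n):
    if stt[i,4]>60:
        Q=P[lab==i]; print(stt[i],cv2.minAreaRect(Q[:,:2].astype(np.float32)),np.median(Q[:,2]))
a=np.radians(15.27);X=np.array([np.cos(a),np.sin(a)]);Y=np.array([-X[1],X[0]])
o=np.array([.508,-.06])
q=(P[...,:2]-o);x=q@X;y=q@Y
k=m&(abs(x)<.06)
h,e=np.histogram(y[k],bins=np.arange(.085,.2,.001))
print([(round(e[i]*1000),h[i]) for i in range(len(h)) if h[i]])
k=(P[...,2]>.008)&(P[...,2]<.016)&(abs(x)<.08)&(y>-.07)&(y<.22)
print(k.sum(),cv2.minAreaRect(P[k][:,:2].astype(np.float32)),np.percentile(x[k],[.5,99.5]),np.percentile(y[k],[.5,99.5]))
E
```

```text
[381 119  14  27 131] ((0.41831785440444946, 0.10004858672618866), (0.023159939795732498, 0.010847494937479496), 19.268657684326172) 0.0373479898941374
[298 121  14 107 990] ((0.47540712356567383, 0.037681352347135544), (0.09979884326457977, 0.011696980334818363), 13.669229507446289) 0.037671247583559914
[327 120  14 108 689] ((0.46800366044044495, 0.06369152665138245), (0.09998877346515656, 0.011504136025905609), 15.481281280517578) 0.03751569510008629
[ 351  120   15  117 1555] ((0.4669869542121887, 0.08621642738580704), (0.10945215821266174, 0.012274214066565037), 15.00614070892334) 0.03762049595650324
[365 124   6 106 196] ((0.4626695513725281, 0.09328769147396088), (0.0980490893125534, 0.0017432481981813908), 14.59832763671875) 0.0369528259911546
[201 161  22  39 198] ((0.49881234765052795, -0.04215984418988228), (0.03650934249162674, 0.009617552161216736), 26.038368225097656) 0.036667821069536366
[(97, np.int64(5)), (98, np.int64(95)), (99, np.int64(115)), (100, np.int64(117)), (101, np.int64(113)), (102, np.int64(121)), (103, np.int64(118)), (104, np.int64(112)), (105, np.int6
[... 468 characters left out ...]
4(126)), (150, np.int64(126)), (151, np.int64(132)), (152, np.int64(133)), (153, np.int64(123)), (154, np.int64(119)), (155, np.int64(121)), (156, np.int64(122)), (157, np.int64(82)), (158, np.int64(2)), (159, np.int64(181)), (160, np.int64(14)), (161, np.int64(1)), (172, np.int64(8)), (173, np.int64(11)), (174, np.int64(7)), (175, np.int64(7)), (176, np.int64(7)), (177, np.int64(8)), (178, np.int64(10)), (179, np.int64(12)), (180, np.int64(11)), (181, np.int64(29)), (182, np.int64(68)), (183, np.int64(56)), (184, np.int64(4))]
11559 ((0.48610711097717285, 0.01643078774213791), (0.11614103615283966, 0.23701971769332886), 15.250859260559082) [-0.05887725  0.0557221 ] [-0.03752607  0.19689956]
```

```bash
python3 -m pendant '[{"dx":-0.014,"dy":0.017,"dz":0,"wx":0,"wy":0,"wz":-0.0023},{"dx":0,"dy":0,"dz":0.3,"wx":0,"wy":0,"wz":0},{"dx":0,"dy":0,"dz":0.3,"wx":0,"wy":0,"wz":0},{"dx":0,"dy":0,"dz":0.23,"wx":0,"wy":0,"wz":0},{"dx":0,"dy":0,"dz":0,"wx":0,"wy":0,"wz":0}]'
python3 - <<'E'
from look import *
st,s=look("w5")
E
```

```text
t: 6.5
ee_pos: [0.4749, 0.0537, 0.1012]
ee_rot: [-0.002, 0.606, 0.796, -0.001]
wrist_force: [0.0, -0.6, -0.3]
gripper_width: 0.0092
6.5 [0.4749 0.0537 0.1012] xang 105.44 z [-0.0043  0.     -1.    ] [ 0.01 -0.57 -0.35] 0.009154419072513884 [-0.01  0.5   1.85 -0.    0.8  -1.85]
```

View pics/w5.png

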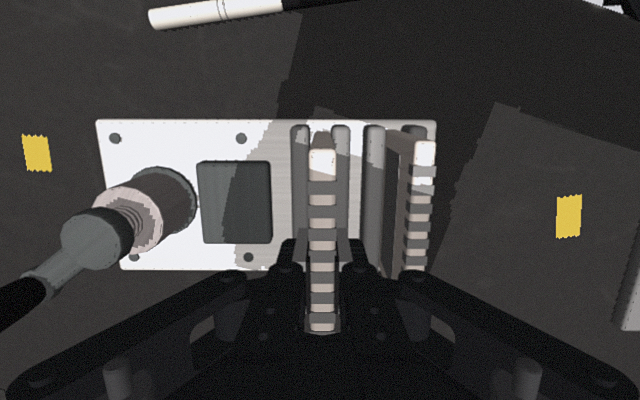

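```bash
python3 - <<'E'
from h import *
s=dict(np.load("w5.npz"));P=cloud(s,s)
L=(P-s["ee_pos"])@rot(s["ee_rot"])
m=(P[...,2]>.031)&(P[...,2]<.042)&(abs(L[...,1])<.06)&(abs(L[...,0])<.06)
h,e=np.histogram(L[...,0][m],bins=np.arange(-.04,.05,.001));print([(round(e[i]*1000),int(h[i])) for i in range(len(h)) if h[i]])
for a,b in((-.05,-.03),(-.03,0.0)):
  for lo,hi in((-.02,-.004),(.004,.02)):
    k=m&(L[...,1]>a)&(L[...,1]<b)&(L[...,0]>lo)&(L[...,0]<hi);print(a,lo,np.percentile(L[...,0][k],[2,98]) if k.sum()>5 else None,k.sum())
# cassette end face
k=(abs(L[...,0])<.009)&(L[...,2]>-.02)&(L[...,2]<.04)&(L[...,1]<-.042)&(L[...,1]>-.06)
print(k.sum(),np.percentile(L[...,0][k],[2,98]),np.median(L[...,1][k]))
E
```

```text
[(-21, 47), (-20, 153), (-19, 162), (-18, 177), (-17, 160), (-16, 161), (-15, 166), (-14, 147), (-13, 173), (-12, 154), (-11, 170), (-10, 152), (-9, 24), (5, 9), (6, 14), (7, 41), (8, 55), (9, 136), (10, 170), (11, 147), (12, 170), (13, 161), (14, 153), (15, 155), (16, 142), (17, 78), (27, 189), (28, 218), (29, 198), (30, 213), (31, 211), (32, 209), (33, 217), (34, 215), (35, 210), (36, 210), (37, 208), (38, 175), (39, 62), (40, 48), (41, 418), (42, 7), (43, 3), (44, 2), (45, 1), (46, 1), (47, 2), (48, 2)]
-0.05 -0.02 [-0.01974559 -0.00856388] 585
-0.05 0.004 [0.00645969 0.01736025] 509
-0.03 -0.02 [-0.01970148 -0.00938882] 745
-0.03 0.004 [0.00919834 0.01736231] 566
286 [-0.00441739  0.00448896] -0.050939498829939145
```

```bash
python3 -m pendant '[{"dx":-0.015,"dy":0.008,"dz":0,"wx":0,"wy":0,"wz":0.0005},{"dx":0,"dy":0,"dz":0.08,"wx":0,"wy":0,"wz":0},{"dx":0,"dy":0,"dz":0.06,"wx":0,"wy":0,"wz":0},{"dx":0,"dy":0,"dz":0,"wx":0,"wy":0,"wz":0}]'; python3 -m pendant '[{"dx":0,"dy":0,"dz":0.08,"wx":0,"wy":0,"wz":0},{"dx":0,"dy":0,"dz":0.06,"wx":0,"wy":0,"wz":0},{"dx":0,"dy":0,"dz":0,"wx":0,"wy":0,"wz":0}]'
```

```text
t: 6.95
ee_pos: [0.4773, 0.0522, 0.0889]
ee_rot: [-0.0, 0.607, 0.794, -0.0]
wrist_force: [-0.4, -0.2, -1.0]
gripper_width: 0.0096
t: 7.25
ee_pos: [0.477, 0.0522, 0.0744]
ee_rot: [-0.001, 0.607, 0.794, -0.0]
wrist_force: [-0.4, -0.2, -0.5]
gripper_width: 0.0092
```

Entered the slot freely (bottom ≈ 0.019). Down the last 7 mm.

```bash
python3 -m pendant '[{"dx":0,"dy":0,"dz":0.04,"wx":0,"wy":0,"wz":0},{"dx":0,"dy":0,"dz":0.02,"wx":0,"wy":0,"wz":0},{"dx":0,"dy":0,"dz":0,"wx":0,"wy":0,"wz":0}]'; python3 -m pendant '[{"dx":0,"dy":0,"dz":0.01,"wx":0,"wy":0,"wz":0},{"dx":0,"dy":0,"dz":0,"wx":0,"wy":0,"wz":0}]'
```

```text
t: 7.55
ee_pos: [0.4774, 0.0521, 0.0691]
ee_rot: [-0.0, 0.608, 0.794, -0.0]
wrist_force: [0.5, -0.7, -1.0]
gripper_width: 0.0094
t: 7.75
ee_pos: [0.4775, 0.0521, 0.0683]
ee_rot: [0.0, 0.607, 0.794, 0.0]
wrist_force: [1.1, 0.2, -1.0]
gripper_width: 0.009
```

```bash
python3 -m pendant '[{"dx":0,"dy":0,"dz":0.01,"wx":0,"wy":0,"wz":0},{"dx":0,"dy":0,"dz":0.01,"wx":0,"wy":0,"wz":0},{"dx":0,"dy":0,"dz":0,"wx":0,"wy":0,"wz":0}]'; python3 -m pendant '[{"dx":0,"dy":0,"dz":0.01,"wx":0,"wy":0,"wz":0},{"dx":0,"dy":0,"dz":0,"wx":0,"wy":0,"wz":0}]'
```

```text
t: 8.05
ee_pos: [0.4775, 0.0521, 0.0681]
ee_rot: [0.001, 0.607, 0.794, 0.0]
wrist_force: [-11.5, -2.0, 50.8]
gripper_width: 0.0096
t: 8.25
ee_pos: [0.4777, 0.0521, 0.0678]
ee_rot: [0.001, 0.607, 0.794, 0.001]
wrist_force: [-15.5, -1.9, 69.4]
gripper_width: 0.009
```

```bash
python3 -m pendant '[{"dx":0,"dy":0,"dz":-0.02,"wx":0,"wy":0,"wz":0},{"dx":0,"dy":0,"dz":-0.01,"wx":0,"wy":0,"wz":0}]';  python3 -m pendant '[{"dx":0,"dy":0,"dz":0,"wx":0,"wy":0,"wz":0},{"dx":0,"dy":0,"dz":0,"wx":0,"wy":0,"wz":0},{"dx":0,"dy":0,"dz":0,"wx":0,"wy":0,"wz":0},{"dx":0,"dy":0,"dz":0,"wx":0,"wy":0,"wz":0},{"dx":0,"dy":0,"dz":0,"wx":0,"wy":0,"wz":0}]' 0.33;python3 - <<'E'
from look import *
st,s=look("w6")
E
```

```text
t: 8.45
ee_pos: [0.4777, 0.0522, 0.0688]
ee_rot: [0.0, 0.607, 0.794, 0.0]
wrist_force: [-1.1, 0.4, -0.3]
gripper_width: 0.0091
t: 8.95
ee_pos: [0.4775, 0.0522, 0.0682]
ee_rot: [-0.0, 0.607, 0.794, -0.0]
wrist_force: [-0.1, 1.3, -0.3]
gripper_width: 0.0283
8.95 [0.4775 0.0522 0.0682] xang 105.19 z [-2.e-04 -0.e+00 -1.e+00] [-0.13  1.28 -0.35] 0.028270192803082947 [-0.02  0.56  1.87 -0.    0.71 -1.85]
```

View pics/w6.png

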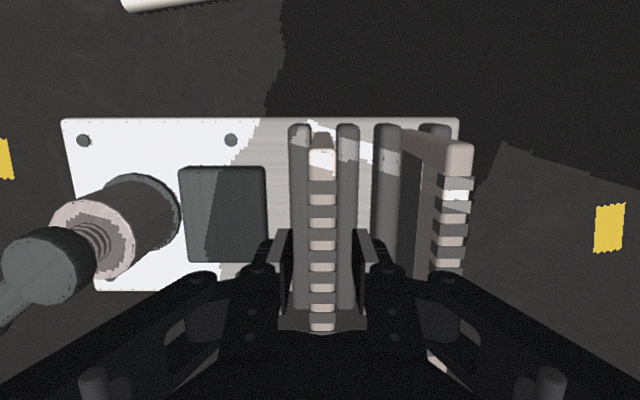

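```bash
python3 -m pendant '[{"dx":0,"dy":0,"dz":-0.25,"wx":0,"wy":0,"wz":0},{"dx":0,"dy":0,"dz":-0.4,"wx":0,"wy":0,"wz":0},{"dx":0,"dy":0,"dz":-0.4,"wx":0,"wy":0,"wz":0},{"dx":0,"dy":0,"dz":-0.4,"wx":0,"wy":0,"wz":0}]';python3 -m pendant '[{"dx":-0.4,"dy":0,"dz":-0.1,"wx":0,"wy":0,"wz":0},{"dx":-0.4,"dy":0,"dz":-0.1,"wx":0,"wy":0,"wz":0},{"dx":0,"dy":0,"dz":0,"wx":0,"wy":0,"wz":0},{"dx":0,"dy":0,"dz":0,"wx":0,"wy":0,"wz":0}]'
python3 - <<'E'
from look import *
st,s=look("w7")
for q in("slot","clamp_rack","crank_grip","cassette"):
    print(q,[(w(s,d["centre"],st).round(4),round(d["score"],2)) for d in bot.mark_of(q,s)])
P=cloud(s,st)
for c in((.4618,.0985),(.476,.0527)):
    m=(P[...,2]>.082)&(P[...,2]<.105)&(np.hypot(P[...,0]-c[0],P[...,1]-c[1])<.06)
    y=(P[...,:2]-c)@np.array([-.263,.965]);m&=abs(y)<.02
    print(m.sum(),cv2.minAreaRect(P[m][:,:2].astype(np.float32)),np.median(P[m][:,2]))
m=(P[...,2]>.125)&(P[...,2]<.145)&(np.hypot(P[...,0]-.541,P[...,1]+.088)<.03)
print(m.sum(),cv2.minEnclosingCircle(P[m][:,:2].astype(np.float32)),np.median(P[m],0))
E
```

```text
t: 9.4
ee_pos: [0.4771, 0.0522, 0.2148]
ee_rot: [-0.0, 0.607, 0.794, -0.0]
wrist_force: [0.2, -0.4, -0.6]
gripper_width: 0.0283
t: 9.8
ee_pos: [0.4984, -0.0257, 0.2333]
ee_rot: [-0.0, 0.608, 0.794, 0.0]
wrist_force: [0.0, 0.8, -0.5]
gripper_width: 0.0281
9.8 [ 0.4984 -0.0257  0.2333] xang 105.08 z [ 0.e+00  1.e-04 -1.e+00] [ 0.01  0.8  -0.54] 0.028093660114044967 [-0.17  0.32  1.66  0.    1.16 -2.01]
slot [(array([0.4762, 0.0551, 0.0084]), 0.9)]
clamp_rack [(array([ 0.5035, -0.0582, -0.0017]), 0.87)]
crank_grip [(array([ 0.5396, -0.0878,  0.1109]), 0.87)]
cassette [(array([0.5776, 0.2344, 0.0037]), 0.9), (array([0.479 , 0.0537, 0.0195]), 0.86), (array([0.4651, 0.101 , 0.0148]), 0.85)]
1776 ((0.46169134974479675, 0.09838786721229553), (0.099551722407341, 0.011729149147868156), 15.388319969177246) 0.09272107000930283
1549 ((0.47641944885253906, 0.051605354994535446), (0.1000354215502739, 0.01096370443701744), 15.066555976867676) 0.09294389103247153
386 ((0.5415598154067993, -0.0851798728108406), 0.008500991389155388) [ 0.53938109 -0.08479807  0.13319844]
```

View pics/w7.png

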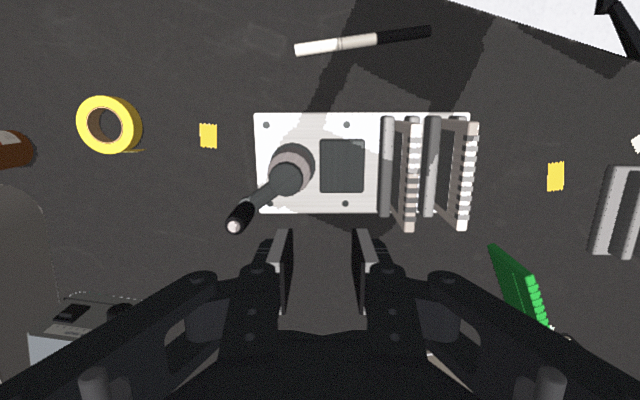

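```bash
python3 - <<'E'
from h import *
import cv2
s=dict(np.load("w7.npz"));P=cloud(s,s)
d=np.hypot(P[...,0]-.506,P[...,1]+.058)
m=(d<.035)&(P[...,2]>.05)
h,e=np.histogram(P[...,2][m],bins=np.arange(.05,.15,.003));print([(round(e[i]*1000),int(h[i])) for i in range(len(h)) if h[i]])
for lo,hi in((.054,.062),(.084,.093),(.093,.110)):
    k=m&(P[...,2]>lo)&(P[...,2]<hi)&(d<.028)
    if k.sum()>10: print(lo,k.sum(),cv2.minEnclosingCircle(P[k][:,:2].astype(np.float32)),np.median(P[k],0))
# grip top
m=(P[...,2]>.129)&(P[...,2]<.139)&(np.hypot(P[...,0]-.541,P[...,1]+.086)<.014)
print(m.sum(),P[m].mean(0),P[m].min(0),P[m].max(0))
cv2.imwrite("pics/w7z.png",cv2.resize(s["img"][100:260,200:420,::-1],None,fx=3.5,fy=3.5,interpolation=cv2.INTER_CUBIC))
E
```

```text
[(50, 23), (53, 17), (56, 336), (59, 228), (77, 7), (80, 24), (83, 69), (86, 412), (89, 800), (92, 4)]
0.054 576 ((0.5064904689788818, -0.05845266953110695), 0.021938102319836617) [ 0.49470463 -0.05528915  0.05882616]
0.084 1144 ((0.5108290314674377, -0.06208164244890213), 0.021614721044898033) [ 0.50820983 -0.06095198  0.08975534]
337 [ 0.54027839 -0.08508618  0.13350252] [ 0.5332128  -0.09341799  0.12901936] [ 0.54945155 -0.07741296  0.13678445]
```

View pics/w7z.png

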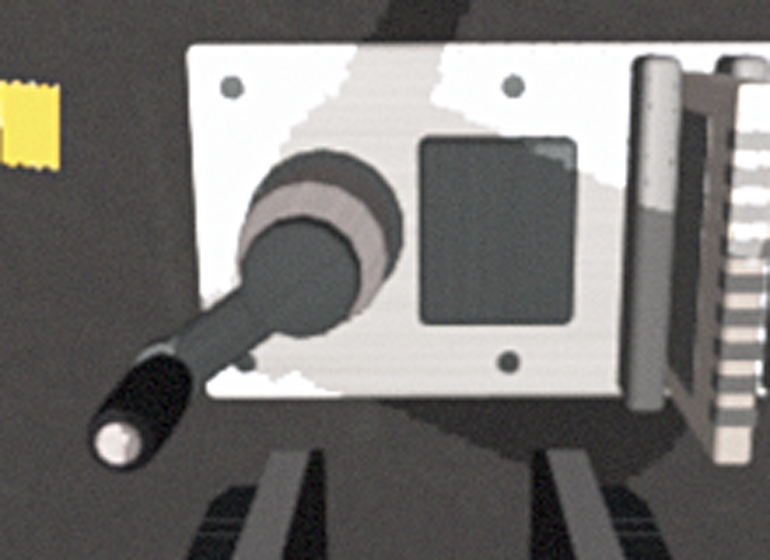

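```bash
python3 -m pendant '[{"dx":-0.345,"dy":0.128,"dz":0,"wx":0,"wy":0,"wz":0},{"dx":-0.345,"dy":0.128,"dz":0,"wx":0,"wy":0,"wz":0},{"dx":0,"dy":0,"dz":0.3,"wx":0,"wy":0,"wz":0},{"dx":0,"dy":0,"dz":0.2,"wx":0,"wy":0,"wz":0},{"dx":0,"dy":0,"dz":0,"wx":0,"wy":0,"wz":0}]' 0.5
python3 - <<'E'
from look import *
st,s=look("w8")
P=cloud(s,st);L=(P-st["ee_pos"])@rot(st["ee_rot"])
m=(P[...,2]>.128)&(P[...,2]<.138)&(np.hypot(P[...,0]-.541,P[...,1]+.086)<.016)
print(m.sum(),cv2.minEnclosingCircle(P[m][:,:2].astype(np.float32)),cv2.minEnclosingCircle(L[m][:,:2].astype(np.float32)),np.median(P[m],0))
E
```

```text
t: 10.55
ee_pos: [0.5397, -0.0841, 0.1808]
ee_rot: [-0.002, 0.607, 0.794, -0.001]
wrist_force: [-0.2, 0.9, 0.7]
gripper_width: 0.0428
10.55 [ 0.5397 -0.0841  0.1808] xang 105.21 z [-0.0048  0.0013 -1.    ] [-0.2   0.87  0.74] 0.042792430261335654 [-0.26  0.45  1.61  0.    1.09 -2.1 ]
564 ((0.541237473487854, -0.0863974541425705), 0.008308453485369682) ((-0.0027554344851523638, 0.0011266865767538548), 0.008302300237119198) [ 0.54014489 -0.08654745  0.13349475]
```

View pics/w8.png

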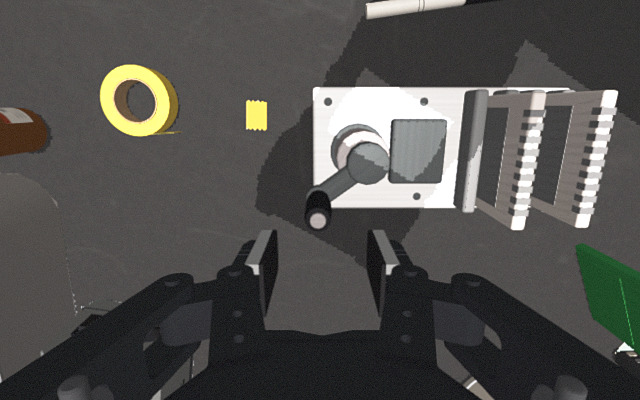

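```bash
python3 -m pendant '[{"dx":-0.026,"dy":0.012,"dz":0,"wx":0,"wy":0,"wz":0},{"dx":0,"dy":0,"dz":0.3,"wx":0,"wy":0,"wz":0},{"dx":0,"dy":0,"dz":0.3,"wx":0,"wy":0,"wz":0},{"dx":0,"dy":0,"dz":0.09,"wx":0,"wy":0,"wz":0},{"dx":0,"dy":0,"dz":0,"wx":0,"wy":0,"wz":0}]'
```

```text
t: 11.1
ee_pos: [0.543, -0.087, 0.1143]
ee_rot: [-0.0, 0.607, 0.794, -0.0]
wrist_force: [-0.5, 0.2, 0.4]
gripper_width: 0.0427
```

```bash
python3 -m pendant '[{"dx":0,"dy":0,"dz":0,"wx":0,"wy":0,"wz":0},{"dx":0,"dy":0,"dz":0,"wx":0,"wy":0,"wz":0},{"dx":0,"dy":0,"dz":0,"wx":0,"wy":0,"wz":0},{"dx":0,"dy":0,"dz":0,"wx":0,"wy":0,"wz":0},{"dx":0,"dy":0,"dz":0,"wx":0,"wy":0,"wz":0}]' 0
python3 - <<'E'
from look import *
st,s=look("w9")
E
```

```text
t: 11.6
ee_pos: [0.5439, -0.0873, 0.1156]
ee_rot: [0.001, 0.607, 0.794, 0.0]
wrist_force: [0.0, 0.7, 7.7]
gripper_width: 0.0155
11.6 [ 0.5439 -0.0873  0.1156] xang 105.19 z [ 2.3e-03 -6.0e-04 -1.0e+00] [0.01 0.68 7.67] 0.015541465899510172 [-0.27  0.54  1.67  0.    0.93 -2.1 ]
```

View pics/w9.png

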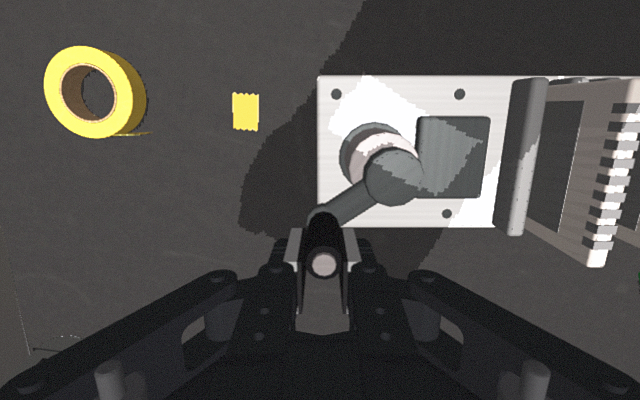

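```bash
cat > circ.py <<'E'
import numpy as np,sys
c=[float(a) for a in sys.argv[1:]]
for a,b in zip(c,c[1:]): print(f"{a}->{b} dx {-.45*(np.sin(b)-np.sin(a)):.3f} dy {.45*(np.cos(b)-np.cos(a)):.3f} dz {.08*(b-a)/2/np.pi:.4f}")
E
python3 circ.py .94 .8 .65 .5 .35 .2 .05 -.1 -.25 -.4
```

```text
0.94->0.8 dx 0.041 dy 0.048 dz -0.0018
0.8->0.65 dx 0.050 dy 0.045 dz -0.0019
0.65->0.5 dx 0.057 dy 0.037 dz -0.0019
0.5->0.35 dx 0.061 dy 0.028 dz -0.0019
0.35->0.2 dx 0.065 dy 0.018 dz -0.0019
0.2->0.05 dx 0.067 dy 0.008 dz -0.0019
0.05->-0.1 dx 0.067 dy -0.002 dz -0.0019
-0.1->-0.25 dx 0.066 dy -0.012 dz -0.0019
-0.25->-0.4 dx 0.064 dy -0.022 dz -0.0019
```

```bash
python3 -m pendant '[{"dx":0.041,"dy":0.048,"dz":-0.005,"wx":0,"wy":0,"wz":0},{"dx":0.05,"dy":0.045,"dz":-0.004,"wx":0,"wy":0,"wz":0},{"dx":0,"dy":0,"dz":0,"wx":0,"wy":0,"wz":0}]'; python3 -m pendant '[{"dx":0.057,"dy":0.037,"dz":-0.002,"wx":0,"wy":0,"wz":0},{"dx":0.061,"dy":0.028,"dz":-0.002,"wx":0,"wy":0,"wz":0},{"dx":0.065,"dy":0.018,"dz":-0.002,"wx":0,"wy":0,"wz":0},{"dx":0,"dy":0,"dz":0,"wx":0,"wy":0,"wz":0}]'
```

```text
t: 11.95
ee_pos: [0.5508, -0.0754, 0.1161]
ee_rot: [0.001, 0.607, 0.794, 0.001]
wrist_force: [-0.1, -0.2, 6.7]
gripper_width: 0.0154
t: 12.35
ee_pos: [0.5537, -0.0551, 0.1165]
ee_rot: [0.001, 0.607, 0.795, 0.001]
wrist_force: [2.4, 0.1, 10.2]
gripper_width: 0.0157
```

```bash
python3 -m pendant '[{"dx":0.067,"dy":0.008,"dz":-0.003,"wx":0,"wy":0,"wz":0},{"dx":0.067,"dy":-0.002,"dz":-0.002,"wx":0,"wy":0,"wz":0},{"dx":0,"dy":0,"dz":0,"wx":0,"wy":0,"wz":0}]'; python3 -m pendant '[{"dx":0.066,"dy":-0.012,"dz":0,"wx":0,"wy":0,"wz":0},{"dx":0,"dy":0,"dz":0,"wx":0,"wy":0,"wz":0}]'
```

```text
t: 12.65
ee_pos: [0.5497, -0.0416, 0.1161]
ee_rot: [-0.0, 0.607, 0.795, 0.0]
wrist_force: [5.1, 3.8, -2.8]
gripper_width: 0.0155
t: 12.85
ee_pos: [0.5468, -0.0357, 0.1161]
ee_rot: [-0.0, 0.607, 0.794, 0.0]
wrist_force: [4.9, 3.3, -3.8]
gripper_width: 0.0157
```

```bash
python3 -m pendant '[{"dx":0.02,"dy":0.006,"dz":0.03,"wx":0,"wy":0,"wz":0},{"dx":0,"dy":0,"dz":0.03,"wx":0,"wy":0,"wz":0},{"dx":0,"dy":0,"dz":0.01,"wx":0,"wy":0,"wz":0},{"dx":0,"dy":0,"dz":0,"wx":0,"wy":0,"wz":0}]'
```

```text
t: 13.25
ee_pos: [0.5473, -0.0345, 0.1094]
ee_rot: [0.0, 0.607, 0.794, 0.0]
wrist_force: [2.3, 2.8, 6.7]
gripper_width: 0.0153
```

```bash
python3 -m pendant '[{"dx":0,"dy":0,"dz":0.01,"wx":0,"wy":0,"wz":0},{"dx":0,"dy":0,"dz":0,"wx":0,"wy":0,"wz":0}]'
python3 - <<'E'
from look import *
st,s=look("w10")
P=cloud(s,st);L=(P-st["ee_pos"])@rot(st["ee_rot"])
d=np.hypot(P[...,0]-.5064,P[...,1]+.0585)
k=(d<.018)&(P[...,2]>.065)
print(k.sum(),np.percentile(P[...,2][k],[10,50,90]),cv2.minEnclosingCircle(P[k&(P[...,2]>.075)][:,:2].astype(np.float32)))
k=(abs(L[...,0])<.006)&(abs(L[...,1])<.012)&(L[...,2]<0);print(P[k].mean(0),L[k].mean(0))
E
```

```text
t: 13.45
ee_pos: [0.5476, -0.0346, 0.1089]
ee_rot: [0.001, 0.608, 0.794, 0.0]
wrist_force: [1.1, 2.9, 13.3]
gripper_width: 0.0155
13.45 [ 0.5476 -0.0346  0.1089] xang 105.18 z [ 1.4e-03  1.0e-04 -1.0e+00] [ 1.12  2.9  13.32] 0.015492199754744706 [-0.17  0.55  1.68  0.    0.91 -2.01]
3069 [0.08114741 0.0826076  0.08350751] ((0.5073960423469543, -0.05780733376741409), 0.016949888318777084)
[ 0.53887049 -0.03699372  0.17007572] [-1.11206840e-05 -8.99951073e-03 -6.12248557e-02]
```

View pics/w10.png

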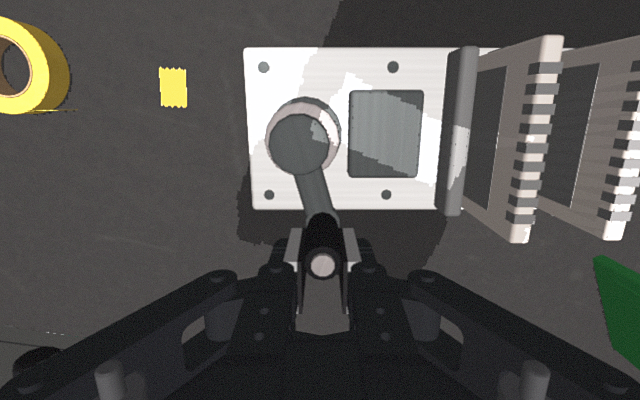

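```bash
cat > step.py <<'E'
# usage: step.py nrows dc  -> rows from current TCP to circle points
import numpy as np,sys
from scipy.optimize import least_squares
from h import *
p=np.array([(.5439,-.0873),(.5508,-.0754),(.5537,-.0551),(.5497,-.0416),(.5476,-.0346)])
C=least_squares(lambda c:np.hypot(*(p-c).T)-.045,[.508,-.058]).x
a=np.radians(15.25);X=np.array([np.cos(a),np.sin(a)]);Y=np.array([-X[1],X[0]])
def cang(q): d=q-C; return -np.arctan2(d@Y,d@X),np.hypot(*d)
if __name__=="__main__":
    print("C",C,[np.round(cang(q),3) for q in p])
E
python3 step.py; python3 circ.py -.3 -.15 0 .15 .3 .45 .6 .75 .9 1.05 1.2 1.35 1.5 1.65 1.8 1.95 2.1 2.25 2.4 2.55 2.7 2.85 3 3.15 3.3 3.45 3.6 3.75 3.9 4.05 4.2 4.35 4.5 4.65 4.8 4.95 5.1 5.25 5.4 5.55 5.7 5.85 6 6.15
```

```text
C [ 0.5089012  -0.05885617] [array([0.949, 0.045]), array([0.642, 0.045]), array([0.183, 0.045]), array([-0.134,  0.044]), array([-0.294,  0.046])]
-0.3->-0.15 dx -0.066 dy 0.015 dz 0.0019
-0.15->0.0 dx -0.067 dy 0.005 dz 0.0019
0.0->0.15 dx -0.067 dy -0.005 dz 0.0019
0.15->0.3 dx -0.066 dy -0.015 dz 0.0019
0.3->0.45 dx -0.063 dy -0.025 dz 0.0019
0.45->0.6 dx -0.058 dy -0.034 dz 0.0019
0.6->0.75 dx -0.053 dy -0.042 dz 0.0019
0.75->0.9 dx -0.046 dy -0.050 dz 0.0019
0.9->1.05 dx -0.038 dy -0.056 dz 0.0019
1.05->1.2 dx -0.029 dy -0.061 dz 0.0019
1.2->1.35 dx -0.020 dy -0.065 dz 0.0019
1.35->1.5 dx -0.010 dy -0.067 dz 0.0019
1.5->1.65 dx 0.000 dy -0.067 dz 0.0019
1.65->1.8 dx 0.010 dy -0.067 dz 0.0019
1.8->1.95 dx 0.020 dy -0.064 dz 0.0019
1.95->2.1 dx 0.030 dy -0.061 dz 0.0019
2.1->2.25 dx 0.038 dy -0.055 dz 0.0019
2.25->2.4 dx 0.046 dy -0.049 dz 0.0019
2.4->2.55 dx 0.053 dy -0.042 dz 0.0019
2.55->2.7 dx 0.059 dy -0.033 dz 0.0019
2.7->2.85 dx 0.063 dy -0.024 dz 0.0019
2.85->3.0 dx 0.066 dy -0.014 dz 0.0019
3.0->3.15 dx 0.067 dy -0.004 dz 0.0019
3.15->3.3 dx 0.067 dy 0.006 dz 0.0019
3.3->3.45 dx 0.066 dy 0.016 dz 0.0019
3.45->3.6 dx 0.063 dy 0.025 dz 0.0019
3.6->3.75 dx 0.058 dy 0.034 dz 0.0019
3.75->3.9 dx 0.052 dy 0.043 dz 0.0019
3.9->4.05 dx 0.045 dy 0.050 dz 0.0019
4.05->4.2 dx 0.037 dy 0.056 dz 0.0019
4.2->4.35 dx 0.029 dy 0.061 dz 0.0019
4.35->4.5 dx 0.019 dy 0.065 dz 0.0019
4.5->4.65 dx 0.009 dy 0.067 dz 0.0019
4.65->4.8 dx -0.001 dy 0.067 dz 0.0019
4.8->4.95 dx -0.011 dy 0.067 dz 0.0019
4.95->5.1 dx -0.021 dy 0.064 dz 0.0019
5.1->5.25 dx -0.030 dy 0.060 dz 0.0019
5.25->5.4 dx -0.039 dy 0.055 dz 0.0019
5.4->5.55 dx -0.047 dy 0.049 dz 0.0019
5.55->5.7 dx -0.053 dy 0.041 dz 0.0019
5.7->5.85 dx -0.059 dy 0.033 dz 0.0019
5.85->6.0 dx -0.063 dy 0.024 dz 0.0019
6.0->6.15 dx -0.066 dy 0.014 dz 0.0019
```

```bash
python3 -m pendant '[{"dx":-0.066,"dy":0.015,"dz":-0.002,"wx":0,"wy":0,"wz":0},{"dx":-0.067,"dy":0.005,"dz":0,"wx":0,"wy":0,"wz":0},{"dx":-0.067,"dy":-0.005,"dz":0,"wx":0,"wy":0,"wz":0},{"dx":-0.066,"dy":-0.015,"dz":0.002,"wx":0,"wy":0,"wz":0},{"dx":0,"dy":0,"dz":0,"wx":0,"wy":0,"wz":0}]'; python3 -m pendant '[{"dx":-0.063,"dy":-0.025,"dz":0.002,"wx":0,"wy":0,"wz":0},{"dx":-0.058,"dy":-0.034,"dz":0.002,"wx":0,"wy":0,"wz":0},{"dx":-0.053,"dy":-0.042,"dz":0.002,"wx":0,"wy":0,"wz":0},{"dx":-0.046,"dy":-0.05,"dz":0.002,"wx":0,"wy":0,"wz":0},{"dx":0,"dy":0,"dz":0,"wx":0,"wy":0,"wz":0}]'
python3 -c "
from step import *
from cell import bot
s=bot.state();print(cang(s['ee_pos'][:2]),s['wrist_force'],rot(s['ee_rot'])[:,2])"
```

```text
t: 14.0
ee_pos: [0.5543, -0.0617, 0.1084]
ee_rot: [0.0, 0.608, 0.794, -0.0]
wrist_force: [1.1, -2.9, 8.0]
gripper_width: 0.0153
t: 14.5
ee_pos: [0.5444, -0.0865, 0.1074]
ee_rot: [-0.0, 0.608, 0.794, -0.0]
wrist_force: [-1.8, 0.2, 8.1]
gripper_width: 0.0155
(np.float64(0.9278372895497811), np.float64(0.045035688485754476)) [-1.83634145  0.24170009  8.08111686] [-9.70840969e-04 -1.67484253e-04 -9.99999515e-01]
```

```bash
python3 -m pendant '[{"dx":-0.036,"dy":-0.056,"dz":0.002,"wx":0,"wy":0,"wz":0},{"dx":-0.029,"dy":-0.061,"dz":0.002,"wx":0,"wy":0,"wz":0},{"dx":-0.02,"dy":-0.065,"dz":0.002,"wx":0,"wy":0,"wz":0},{"dx":-0.01,"dy":-0.067,"dz":0.002,"wx":0,"wy":0,"wz":0},{"dx":0,"dy":0,"dz":0,"wx":0,"wy":0,"wz":0}]'; python3 -m pendant '[{"dx":0,"dy":-0.067,"dz":0.002,"wx":0,"wy":0,"wz":0},{"dx":0.01,"dy":-0.067,"dz":0.002,"wx":0,"wy":0,"wz":0},{"dx":0.02,"dy":-0.064,"dz":0.002,"wx":0,"wy":0,"wz":0},{"dx":0.03,"dy":-0.061,"dz":0.002,"wx":0,"wy":0,"wz":0},{"dx":0,"dy":0,"dz":0,"wx":0,"wy":0,"wz":0}]'
python3 -c "
from step import *
from cell import bot
s=bot.state();print(cang(s['ee_pos'][:2]),s['wrist_force'],rot(s['ee_rot'])[:,2])"
```

```text
t: 15.0
ee_pos: [0.5225, -0.1016, 0.1067]
ee_rot: [-0.0, 0.608, 0.794, -0.0]
wrist_force: [-2.4, 2.7, 7.9]
gripper_width: 0.0156
t: 15.5
ee_pos: [0.4959, -0.1021, 0.1059]
ee_rot: [-0.0, 0.608, 0.794, -0.0]
wrist_force: [-1.2, 5.1, 6.5]
gripper_width: 0.0155
(np.float64(2.128878840789085), np.float64(0.045161915388290806)) [-1.22289606  5.07900396  6.47406652] [-8.39494709e-04  4.77649169e-04 -9.99999534e-01]
```

```bash
python3 -m pendant '[{"dx":0.042,"dy":-0.053,"dz":0.002,"wx":0,"wy":0,"wz":0},{"dx":0.048,"dy":-0.049,"dz":0.002,"wx":0,"wy":0,"wz":0},{"dx":0.054,"dy":-0.042,"dz":0.002,"wx":0,"wy":0,"wz":0},{"dx":0.059,"dy":-0.033,"dz":0.002,"wx":0,"wy":0,"wz":0},{"dx":0,"dy":0,"dz":0,"wx":0,"wy":0,"wz":0}]'; python3 -c "
from step import *
from cell import bot
s=bot.state();print(cang(s['ee_pos'][:2]))"; python3 -m pendant '[{"dx":0.063,"dy":-0.024,"dz":0.002,"wx":0,"wy":0,"wz":0},{"dx":0.066,"dy":-0.014,"dz":0.002,"wx":0,"wy":0,"wz":0},{"dx":0.067,"dy":-0.004,"dz":0.002,"wx":0,"wy":0,"wz":0},{"dx":0.067,"dy":0.006,"dz":0.002,"wx":0,"wy":0,"wz":0},{"dx":0,"dy":0,"dz":0,"wx":0,"wy":0,"wz":0}]'
python3 -c "
from step import *
from cell import bot
s=bot.state();print(cang(s['ee_pos'][:2]),s['wrist_force'],rot(s['ee_rot'])[:,2])"
```

```text
t: 16.0
ee_pos: [0.4736, -0.0868, 0.1051]
ee_rot: [-0.001, 0.607, 0.794, -0.0]
wrist_force: [-2.0, 2.7, 9.3]
gripper_width: 0.0156
(np.float64(2.7374427451644894), np.float64(0.045024025257373666))
t: 16.5
ee_pos: [0.4638, -0.0621, 0.1044]
ee_rot: [-0.0, 0.607, 0.794, -0.0]
wrist_force: [-1.4, 4.0, 12.3]
gripper_width: 0.0156
(np.float64(-2.947862453598176), np.float64(0.04518315271219204)) [-1.39303589  4.0322542  12.2632864 ] [-6.36872080e-04  2.49260998e-04 -9.99999766e-01]
```

```bash
python3 -m pendant '[{"dx":0.066,"dy":0.018,"dz":0.001,"wx":0,"wy":0,"wz":0},{"dx":0.063,"dy":0.027,"dz":0.001,"wx":0,"wy":0,"wz":0},{"dx":0.058,"dy":0.036,"dz":0.002,"wx":0,"wy":0,"wz":0},{"dx":0.051,"dy":0.044,"dz":0.002,"wx":0,"wy":0,"wz":0},{"dx":0,"dy":0,"dz":0,"wx":0,"wy":0,"wz":0}]'; python3 -c "
from step import *
from cell import bot
s=bot.state();print(cang(s['ee_pos'][:2]))"; python3 -m pendant '[{"dx":0.044,"dy":0.051,"dz":0.002,"wx":0,"wy":0,"wz":0},{"dx":0.036,"dy":0.057,"dz":0.002,"wx":0,"wy":0,"wz":0},{"dx":0.027,"dy":0.062,"dz":0.002,"wx":0,"wy":0,"wz":0},{"dx":0.017,"dy":0.065,"dz":0.002,"wx":0,"wy":0,"wz":0},{"dx":0,"dy":0,"dz":0,"wx":0,"wy":0,"wz":0}]'
python3 -c "
from step import *
from cell import bot
s=bot.state();c=cang(s['ee_pos'][:2]);print(c,c[0]+2*np.pi,s['wrist_force'],rot(s['ee_rot'])[:,2])"
```

```text
t: 17.0
ee_pos: [0.47, -0.0357, 0.1037]
ee_rot: [-0.0, 0.607, 0.795, -0.0]
wrist_force: [-2.0, 3.3, 11.1]
gripper_width: 0.0155
(np.float64(-2.338523137866286), np.float64(0.04526973534039086))
t: 17.5
ee_pos: [0.4903, -0.0176, 0.1029]
ee_rot: [-0.0, 0.607, 0.794, 0.0]
wrist_force: [0.3, 9.1, 13.2]
gripper_width: 0.0155
(np.float64(-1.7292531856124937), np.float64(0.04525881812600608)) 4.553932121567092 [ 0.29682992  9.13187448 13.16685935] [ 1.11785318e-05  7.47941065e-04 -9.99999720e-01]
```

```bash
python3 -m pendant '[{"dx":0.009,"dy":0.067,"dz":0.001,"wx":0,"wy":0,"wz":0},{"dx":-0.002,"dy":0.067,"dz":0.002,"wx":0,"wy":0,"wz":0},{"dx":-0.013,"dy":0.066,"dz":0.002,"wx":0,"wy":0,"wz":0},{"dx":-0.023,"dy":0.063,"dz":0.002,"wx":0,"wy":0,"wz":0},{"dx":0,"dy":0,"dz":0,"wx":0,"wy":0,"wz":0}]'; python3 -c "
from step import *
from cell import bot
s=bot.state();print(cang(s['ee_pos'][:2]))"; python3 -m pendant '[{"dx":-0.033,"dy":0.059,"dz":0.002,"wx":0,"wy":0,"wz":0},{"dx":-0.041,"dy":0.053,"dz":0.002,"wx":0,"wy":0,"wz":0},{"dx":-0.049,"dy":0.047,"dz":0.002,"wx":0,"wy":0,"wz":0},{"dx":-0.055,"dy":0.039,"dz":0.002,"wx":0,"wy":0,"wz":0},{"dx":0,"dy":0,"dz":0,"wx":0,"wy":0,"wz":0}]'
python3 -c "
from step import *
from cell import bot
s=bot.state();c=cang(s['ee_pos'][:2]);print(c,c[0]+2*np.pi,s['wrist_force'],rot(s['ee_rot'])[:,2])"
```

```text
t: 18.0
ee_pos: [0.5174, -0.0143, 0.1023]
ee_rot: [0.001, 0.608, 0.794, 0.001]
wrist_force: [2.4, 6.2, 10.0]
gripper_width: 0.0154
(np.float64(-1.1158178553086078), np.float64(0.04537218319211613))
t: 18.5
ee_pos: [0.5414, -0.027, 0.1017]
ee_rot: [0.001, 0.608, 0.794, 0.001]
wrist_force: [4.0, 1.6, 7.1]
gripper_width: 0.0154
(np.float64(-0.5096488570038572), np.float64(0.04548042641180544)) 5.773536450175729 [3.98648894 1.61035556 7.12954002] [ 2.85214268e-03 -4.58045762e-04 -9.99995828e-01]
```

```bash
python3 -m pendant '[{"dx":-0.058,"dy":0.026,"dz":0.002,"wx":0,"wy":0,"wz":0},{"dx":-0.061,"dy":0.019,"dz":0.002,"wx":0,"wy":0,"wz":0},{"dx":-0.063,"dy":0.01,"dz":0.002,"wx":0,"wy":0,"wz":0},{"dx":0,"dy":0,"dz":0,"wx":0,"wy":0,"wz":0},{"dx":0,"dy":0,"dz":0,"wx":0,"wy":0,"wz":0}]'; python3 -m pendant '[{"dx":0,"dy":0,"dz":0,"wx":0,"wy":0,"wz":0},{"dx":0,"dy":0,"dz":0,"wx":0,"wy":0,"wz":0},{"dx":0,"dy":0,"dz":0,"wx":0,"wy":0,"wz":0}]'
python3 - <<'E'
from look import *
from step import cang
st,s=look("w11")
print(cang(st["ee_pos"][:2]),abs(st["dq"]).max())
P=cloud(s,st)
d=np.hypot(P[...,0]-.5064,P[...,1]+.0585)
k=(d<.018)&(P[...,2]>.065)
print("hub z",np.median(P[...,2][k]))
for c in((.4618,.0985),(.476,.0527)):
    m=(P[...,2]>.082)&(P[...,2]<.105)&(np.hypot(P[...,0]-c[0],P[...,1]-c[1])<.06)
    y=(P[...,:2]-c)@np.array([-.263,.965]);m&=abs(y)<.02
    print(m.sum(),cv2.minAreaRect(P[m][:,:2].astype(np.float32)),np.median(P[m][:,2]))
t=bot.snapshot("side");cv2.imwrite("pics/side1z.png",cv2.resize(t["img"][120:320,230:440,::-1],None,fx=3,fy=3,interpolation=cv2.INTER_CUBIC)[:,:640])
for q in("label_tape","reagent_amber","marker_white"): print(q,[(w(t,d["centre"]).round(3),round(d["score"],2)) for d in bot.mark_of(q,t)])
E
```

```text
t: 19.0
ee_pos: [0.551, -0.0431, 0.1013]
ee_rot: [0.001, 0.608, 0.794, 0.001]
wrist_force: [5.5, 1.1, 8.1]
gripper_width: 0.0153
t: 19.3
ee_pos: [0.5509, -0.0429, 0.1013]
ee_rot: [0.001, 0.608, 0.794, 0.001]
wrist_force: [6.0, 2.5, 7.4]
gripper_width: 0.0154
19.3 [ 0.5509 -0.0429  0.1013] xang 105.18 z [ 2.8e-03 -6.0e-04 -1.0e+00] [6.02 2.5  7.36] 0.01542420539831787 [-0.19  0.57  1.67 -0.    0.9  -2.02]
(np.float64(-0.09760678455459838), np.float64(0.04495829837795969)) 0.002554757625770233
hub z 0.07479555078836946
1254 ((0.4870064854621887, 0.10024522989988327), (0.05155906453728676, 0.004854024387896061), 17.633146286010742) 0.08622130924375883
8154 ((0.47641557455062866, 0.05156705155968666), (0.09951243549585342, 0.012788606807589531), 15.420831680297852) 0.09257296133618098
label_tape [(array([ 0.515, -0.265,  0.003]), 0.66)]
reagent_amber [(array([ 0.574, -0.377,  0.001]), 0.69), (array([0.455, 0.347, 0.   ]), 0.37)]
marker_white [(array([ 0.361, -0.017, -0.   ]), 0.59)]
```

View pics/w11.png

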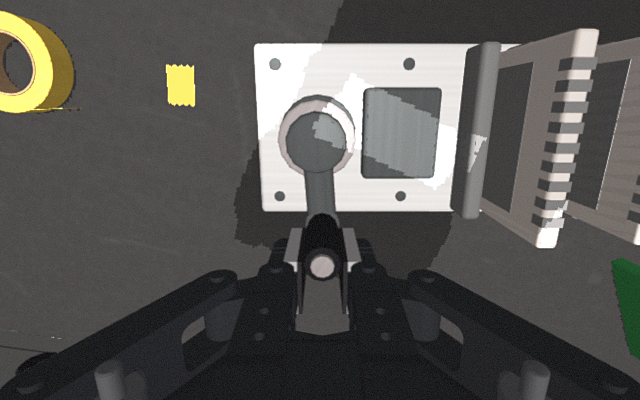

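View pics/side1z.png

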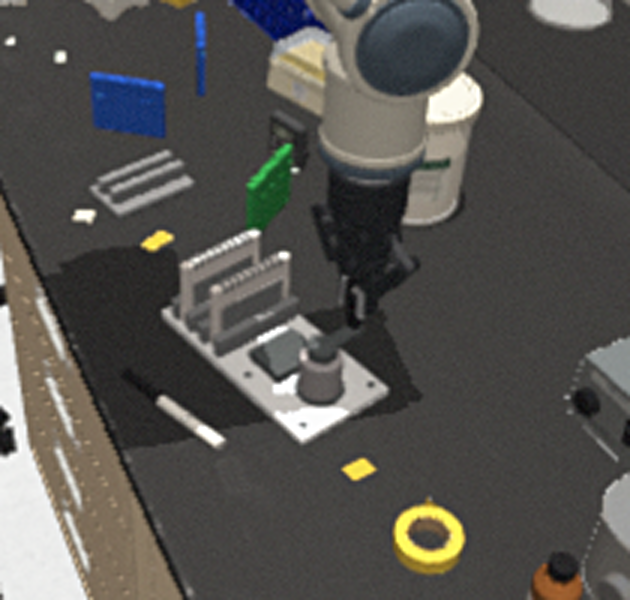

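```bash
python3 -c "
from cell import bot
print(bot.close_job())"
```

```text
the job is handed in; nothing more can be done
None
```

I moved the white cassette from the stand into the rack's empty slot, let go of it, and started the clamp screw. The job is handed in; no verdict was reported. The robot's clock stood at about 19.6 s of the 72 s allowed.

- **Cassette:** it stands on the slot floor about 1–2 mm from the slot's middle. Its top edge is at 0.093 m, level with the second cassette, and it is in line with the slot to under 1°.
- **Screw drop:** I turned the crank back to about −0.3 rad. I then felt the screw's weight come onto the hand and followed it down; the top of the crank's hub fell about 7 mm.
- **Final position:** after one full turn forward the crank stands at about 6.19 rad. The screw is about 16 mm down, which is 14.9 mm of measured drop plus an estimated 1.2 mm at the start. The hand was still holding the grip, at rest, with the fingers 15.4 mm open.
- **Other things:** the tape and bottle are within 4 mm of where they were. The marker looks unmoved, but I had no starting measurement of it.

**Checks that disagreed or were incomplete:**
- Before the crank was turned, the second cassette measured the same as it had earlier. In the last wrist picture it was only partly in view, so that final reading means nothing; it looks in place in the side picture.
- The fingers closed to about 15.5 mm on the 18 mm grip, but it never slipped while I turned it.

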